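# Put the analyser's consumables away after a run

### The job

The run is over: put the consumables into the holders made for them. Stand the three wedge-shaped reagent packs side by side, flat on the floor of the rectangular tray and alternately head to tail (the middle one the other way round from its two neighbours), lay the steel column in both saddles of the cradle, and stand the bottle in the round holder. Keep packs and bottle upright, set everything down without dropping it, and leave the flask and the petri dish where they are.

Things in the scene. Friction and masses are not known exactly. Their poses are not given: they have to be found in the camera images.
- pack_a: wedge-shaped reagent pack (three alike), white, grey lid: 84 mm long, 38 wide at one end, 16 at the other, 46 high, 120 g, foot bevelled 2.5. Origin: underside, below the grip fin; +x along it to the narrow end (x = 54; wide end x = -30). Fin: plate 10 (x) x 20 (y) mm on the lid over the origin, 46 to 70 mm up; close the fingers along x on it, 25 mm of lid free (discs 2 high) fore and aft
- pack_b: wedge-shaped reagent pack (three alike), white, grey lid: 84 mm long, 38 wide at one end, 16 at the other, 46 high, 120 g, foot bevelled 2.5. Origin: underside, below the grip fin; +x along it to the narrow end (x = 54; wide end x = -30). Fin: plate 10 (x) x 20 (y) mm on the lid over the origin, 46 to 70 mm up; close the fingers along x on it, 25 mm of lid free (discs 2 high) fore and aft
- pack_c: wedge-shaped reagent pack (three alike), white, grey lid: 84 mm long, 38 wide at one end, 16 at the other, 46 high, 120 g, foot bevelled 2.5. Origin: underside, below the grip fin; +x along it to the narrow end (x = 54; wide end x = -30). Fin: plate 10 (x) x 20 (y) mm on the lid over the origin, 46 to 70 mm up; close the fingers along x on it, 25 mm of lid free (discs 2 high) fore and aft
- column: steel chromatography column lying on the bench: tube 12 mm wide, 14 mm high; thicker end nuts, 16 to 21 mm wide and 18 mm high, begin 56 mm either side of the middle; 150 mm long, 160 g. Origin: under the middle, level with the underside of the nuts (tube from 2 to 16 mm above it); y is the long axis, z up
- bottle: small round clear bottle with a blue cap, 54 mm in diameter, body straight up to about 80 mm, 112 mm high overall, 140 g. Origin: centre of its underside, z up. The tall instrument (0.36 m) behind the left half begins at x = 0.54, its latch knob (at y = 0.10) at x = 0.51: draw back before swinging sideways there
- tray: fixed grey open tray for the packs: inside 93 mm along x, 102 along y, floor 4 mm up, walls 4 thick, 20 high. Origin: centre of underside. Packs stand with long axis along its x; packed alternately they fill 92 of 102 mm: mid-lengths on the centre line and 29 mm either side along y (a pack's mid-length is 12 mm from its origin towards the narrow end)
- cradle: fixed light grey cradle for the column: base 46 x 112 x 8 mm (x, y, z), two saddles 10 mm thick at y = +-34 mm, each with a flat-bottomed notch 28 mm wide, floor 22 mm up, horns to 36 mm. The tube lies along the cradle's y in both notches (column origin then 20 mm up); 58 mm free between the saddles for fingers. Origin: centre of underside
- holder: fixed grey round holder for the bottle: a cup 76 mm in outer diameter (foot 82 mm), 67 mm inside, wall 24 mm high, black floor 6 mm above the bench. Origin: centre of its underside, z up
- flask: bystander: conical glass flask, 64 mm across, 104 mm high, at the back between the instruments. Origin: centre of its underside
- petri: bystander: flat round lidded petri dish, 62 mm across, 15 mm high, at the back in front of the right-hand instrument (its face at x = 0.58). Origin: centre of its underside

How it is judged:
At the end, for the whole second after the job is handed in: Packs upright on the tray floor (3 mm), within 0.10 rad of its x, the middle one (within 13 mm of centre) opposed to both others; column in both notches (18 mm along, 11 across); bottle upright on the holder floor (10 mm); all at rest and released; flask and dish within 30 mm of their starts (z of pack_a in the frame of tray between 0.001 and 0.007 m and angle between each of pack_a, pack_b, pack_c, bottle's own z axis and vertical below 0.06 rad and angle between the x axis of each of pack_a, pack_b, pack_c and the x axis of tray, either way round below 0.1 rad and y of pack_a in the frame of tray between -0.036 and 0.036 m and linear speed of each of pack_a, pack_b, pack_c, column, bottle below 0.02 m/s and angular speed of each of pack_a, pack_b, pack_c, column, bottle below 0.2 rad/s and contact force between the fingers and pack_a below 0.05 N and z of pack_b in the frame of tray between 0.001 and 0.007 m and y of pack_b in the frame of tray between -0.036 and 0.036 m and contact force between the fingers and pack_b below 0.05 N and z of pack_c in the frame of tray between 0.001 and 0.007 m and y of pack_c in the frame of tray between -0.036 and 0.036 m and contact force between the fingers and pack_c below 0.05 N and ((y of pack_a in the frame of tray between -0.013 and 0.013 m and x of pack_a in the frame of tray above 0.005 m and x of each of pack_b, pack_c in the frame of tray below -0.005 m) or (y of pack_a in the frame of tray between -0.013 and 0.013 m and x of pack_a in the frame of tray below -0.005 m and x of each of pack_b, pack_c in the frame of tray above 0.005 m) or (y of pack_b in the frame of tray between -0.013 and 0.013 m and x of pack_b in the frame of tray above 0.005 m and x of each of pack_a, pack_c in the frame of tray below -0.005 m) or (y of pack_b in the frame of tray between -0.013 and 0.013 m and x of pack_b in the frame of tray below -0.005 m and x of each of pack_a, pack_c in the frame of tray above 0.005 m) or (y of pack_c in the frame of tray between -0.013 and 0.013 m and x of pack_c in the frame of tray above 0.005 m and x of each of pack_a, pack_b in the frame of tray below -0.005 m) or (y of pack_c in the frame of tray between -0.013 and 0.013 m and x of pack_c in the frame of tray below -0.005 m and x of each of pack_a, pack_b in the frame of tray above 0.005 m)) and x of column in the frame of cradle between -0.011 and 0.011 m and y of column in the frame of cradle between -0.018 and 0.018 m and z of column in the frame of cradle between 0.017 and 0.024 m and angle between the y axis of column and the y axis of cradle, either way round below 0.25 rad and angle between column's own y axis and vertical above 1.5 rad and contact force between the fingers and column below 0.05 N and horizontal distance between bottle and holder below 0.01 m and z of bottle in the frame of holder between 0.003 and 0.009 m and contact force between the fingers and bottle below 0.05 N and distance of each of flask, petri from where it was at the start of the episode below 0.03 m); the robot touches nothing.
It fails at once if flask or petri dish pushed more than 30 mm (distance of any of flask, petri from where it was at the start of the episode above 0.03 m).
It fails at once if a pack or the bottle tipped more than 40 degrees (angle between any of pack_a, pack_b, pack_c, bottle's own z axis and vertical above 0.7 rad).
It fails at once if a thing dropped: it falls free at more than 0.8 m/s (over 30 mm) ((linear speed of pack_a above 0.8 m/s and contact force between each of the fingers, anything else and pack_a below 0.02 N) or (linear speed of pack_b above 0.8 m/s and contact force between each of the fingers, anything else and pack_b below 0.02 N) or (linear speed of pack_c above 0.8 m/s and contact force between each of the fingers, anything else and pack_c below 0.02 N) or (linear speed of column above 0.8 m/s and contact force between each of the fingers, anything else and column below 0.02 N) or (linear speed of bottle above 0.8 m/s and contact force between each of the fingers, anything else and bottle below 0.02 N)).
It also fails if it takes over 134 s, if anything falls off the work surface, if the arm or the gripper's body presses on something with over 40 N, if the wrist force passes 120 N, or if a joint passes its speed limit or range.

### The arm

A 7-joint arm with a two-finger parallel gripper is mounted at the origin on a cart in front of the work surface, level with it; the furniture and walls round the work are solid. World frame = base frame: x ahead of the robot, y to its left, z up, the work surface at z = 0. Lengths are in m, angles in rad, forces in N, time in s.
With the tool pointing down it reaches from about 0.4 to 0.875 m from the base axis. Payload 19.3 kg.
Tool frame: the origin (TCP) lies midway between the tips of the shut fingers; the grasp point (between the pads) lies 19 mm behind it; z points along the fingers, y is the line along which they close (so a half turn about z gives the same grasp; the last joint's range is limited). The gripper opens to 85 mm and grips with 20 to 120 N. Pads are 22 mm wide; open, the fingers measure 114 mm over their backs; the gripper's body (76 mm by 85 mm) begins 54 mm behind the grasp point. The pads swing forward as they close: fully open they stand 13 mm farther back than shut.
Start: joints at [-1.341, 0.521, -0.036, 1.599, 0.021, 1.021, -0.113], TCP at [0.185, 0.597, 0.231] pointing down, gripper open.
Joint ranges: [-2.91, 2.91], [-0.3, 2.13], [-1.5, 1.42], [0.17, 2.43], [-1.26, 4.41], [0.16, 1.93], [-2.52, 2.52]. Speed limits (rad/s): [1.89, 1.89, 2.39, 2.39, 3.01, 3.01, 3.01].

### API

Orientations are given as [roll, pitch, yaw] about the fixed x, y, z axes, in that order (R = Rz(yaw) Ry(pitch) Rx(roll)).
In Python, from workcell import telemetry, grab_frame, calibration, bot, outline_of, landmark_of gives the robot as it stands. The module is installed in compiled form; this text tells all that it offers.
- The arm moves only by the shell command python3 -m inch 'ROWS' [FORCE]. ROWS is JSON, a list of rows, each a list of 7 numbers: the shift along the tool's x, y, z in m, then the turn, a rotation vector about the tool's x, y, z in rad, then the closure, from 0 (fully open) to 1 (shut). A call has 1 to 5 rows; each row shifts and turns the commanded pose from where the row before left it, along the tool's axes as they then stand; what a row does not reach is not made up. A row lasts 1/10 s, in which the tool goes at most 50 mm and 8.59 degrees, less where a joint would pass 70% of its speed; a pose out of reach is approached as far as the arm can. A call is refused whole if a number of a shift passes 0.05 or a number of a turn 0.15, either way. A call with a gripper value outside its range is refused whole. The fingers move at their own pace and stop on an object; FORCE is the grip in N (left out, the last holds). Time passes only in rows, so rows that do not move let the fingers close. It gives the time, the measured TCP pose, the force, the opening and the grip force at its end, in the units of the state.
- telemetry.observe(): the state, without advancing time (a new reading comes with each control period).
- grab_frame(name): name is "scene" or "top"; returns the picture (420x560x3 uint8, red, green, blue); there is no depth.
- calibration(name): a dict with "fovy" (degrees; the focal length in pixels is half the picture's height over the tangent of half this angle, whatever the lens; pixels are square), "cx", "cy" (the principal point, pixels), "dist" ([k1, k2, p1, p2, k3] as OpenCV has them; the pictures are not rectified), "pose" (4x4, takes a point from camera to world coordinates). Camera axes: x right, y down, z forward; pixel columns grow to the right and rows downward; lengths in m; the calibration is good to about 2 mm. A picture is of the moment at which its call begins. calibration takes no time and is no camera call.
- bot.job_done(): hands the job in; it is judged then, once.
Trained networks look in the newest picture that a camera, given by its name, has taken for a name from the list of things; names that differ only in an ending like _2 or _b are one class to them, and where a whole thing is asked for, a point or a joint stands for the part that bears it (a point fixed in the world has none). Each returns a list of dicts, best first, with "score" (0 to 1); they miss things now and then, are a little off and sometimes report something else, mostly with a low value. They report only what shows in the picture. A call takes as long as a camera call.
- outline_of(label, camera): "region" (420x560 bool, what is visible of it) and "rect" ([left, top, right, bottom] in pixels, round what is visible of it).
- landmark_of(label, camera): "xy" ([column, row] in pixels: a listed point, or the origin of a listed thing).
The state is a dict: "clock": time; "qpos": joint angles; "qd": joint speeds; "joint_efforts": joint torques, N m; "position": TCP position; "tool_rot": TCP orientation; "force": force on the tool from outside, world axes, zero at the start; "moment": the same for the moment, N m; "grip_width": finger opening in m; "finger_force": force on a finger pad.
Only numpy, scipy, OpenCV 4.12 (cv2) and the standard library are available. Lean on these libraries where they do the work, as an engineer would, in place of code of your own. Each camera call takes 0.05 s, during which the arm holds its last target. There are 200 camera calls.

## Working session

There is one attempt and no reset: what is moved stays moved. The work goes in short steps, Python scripts to look and compute and a shell command to move; the robot and the scene stay as the last step left them, time stands still between calls to the robot, and variables do not carry over. Pictures are saved under pics/ and viewed, at most 14 in all, crops included, and the job is handed in when it is done.

```bash
mkdir -p pics; cat > h.py <<'E'
import numpy as np, cv2
from workcell import telemetry, grab_frame, calibration, bot, outline_of, landmark_of
from scipy.spatial.transform import Rotation as R
def K(c):
    f=210/np.tan(np.radians(c['fovy'])/2); return np.array([[f,0,c['cx']],[0,f,c['cy']],[0,0,1.]])
def ray(px,cam,z):
    c=calibration(cam); T=np.array(c['pose'])
    p=cv2.undistortPoints(np.array([[px]],float),K(c),np.array(c['dist'],float))[0,0]
    d=T[:3,:3]@[p[0],p[1],1]; o=T[:3,3]; return o+d*(z-o[2])/d[2]
def proj(P,cam):
    c=calibration(cam); T=np.linalg.inv(np.array(c['pose']))
    return cv2.projectPoints(np.atleast_2d(np.array(P,float)),cv2.Rodrigues(T[:3,:3])[0],T[:3,3],K(c),np.array(c['dist'],float))[0][:,0]
def save(cam,name,box=None,s=1):
    im=grab_frame(cam)[:,:,::-1]
    if box: im=im[box[1]:box[3],box[0]:box[2]]
    cv2.imwrite('pics/'+name,cv2.resize(im,None,fx=s,fy=s,interpolation=cv2.INTER_CUBIC))
E
python3 - <<'E'
from h import *
np.set_printoptions(precision=4,suppress=True)
for c in('scene','top'):
    save(c,c+'0.png',None,1.4); k=calibration(c); print(c,k['fovy'],k['dist'],np.array(k['pose']))
for l in('pack_a','column','bottle','tray','cradle','holder','flask','petri'):
    for c in('top','scene'):
        for d in landmark_of(l,c): print(l,c,round(d['score'],2),np.round(d['xy'],1),ray(d['xy'],c,0)[:2])
s=telemetry.observe(); print(s)
E
```

```text
scene 42.925409237453124 [-0.0029  0.      0.      0.      0.    ] [[-0.3384 -0.7907  0.5102 -0.3875]
 [-0.9409  0.2935 -0.1691  0.3034]
 [-0.0161 -0.5372 -0.8433  1.5341]
 [ 0.      0.      0.      1.    ]]
top 56.13328503368437 [0.0124 0.     0.     0.     0.    ] [[-0.0002 -0.9904  0.1379  0.3534]
 [-0.9999 -0.0018 -0.0144  0.0151]
 [ 0.0146 -0.1379 -0.9903  1.0911]
 [ 0.      0.      0.      1.    ]]
pack_a top 0.88 [386.3 225. ] [ 0.4563 -0.3004]
pack_a top 0.84 [427.7 232.2] [ 0.4364 -0.4151]
pack_a top 0.62 [302.2 227.6] [ 0.4487 -0.0657]
pack_a scene 0.82 [401.5 192.3] [ 0.4519 -0.4194]
pack_a scene 0.65 [370.  198.4] [ 0.4668 -0.307 ]
pack_a scene 0.48 [308.  221.9] [ 0.4531 -0.0733]
column top 0.66 [186.8 225.3] [0.4548 0.2541]
bottle top 0.91 [130.9 232. ] [0.4362 0.4066]
bottle scene 0.77 [170.3 269.2] [0.4419 0.4015]
tray top 0.74 [356.6 194.4] [ 0.5427 -0.2198]
tray top 0.65 [345.  225.4] [ 0.455 -0.185]
tray scene 0.85 [336.7 213.3] [ 0.451  -0.1765]
cradle top 0.85 [219.3 225.7] [0.4538 0.1644]
holder top 0.77 [269.2 232.5] [0.435 0.026]
flask top 0.8 [276.8 182.3] [0.5768 0.005 ]
flask scene 0.64 [271.5 197.7] [0.5873 0.009 ]
petri top 0.97 [355.7 195.7] [ 0.539  -0.2172]
petri scene 0.7 [336.  187.9] [ 0.5477 -0.215 ]
{'clock': 0.9, 'qpos': array([-1.3412,  0.5214, -0.0363,  1.5995,  0.0212,  1.0211, -0.1128]), 'qd': array([ 0.0004, -0.0002,  0.0002,  0.0009, -0.0011,  0.0007, -0.0006]), 'joint_efforts': array([  0.003 , -92.6804,   1.9795, -37.0235,   0.0181,   0.0019,
        -0.0001]), 'position': array([0.1846, 0.5971, 0.2313]), 'tool_rot': array([-3.1416,  0.    ,  2.8418]), 'force': array([0.1145, 0.3338, 0.8046]), 'moment': array([ 0.0284, -0.0184,  0.0227]), 'finger_force': 0.0, 'grip_width': 0.08550263199293724}
```

View pics/top0.png

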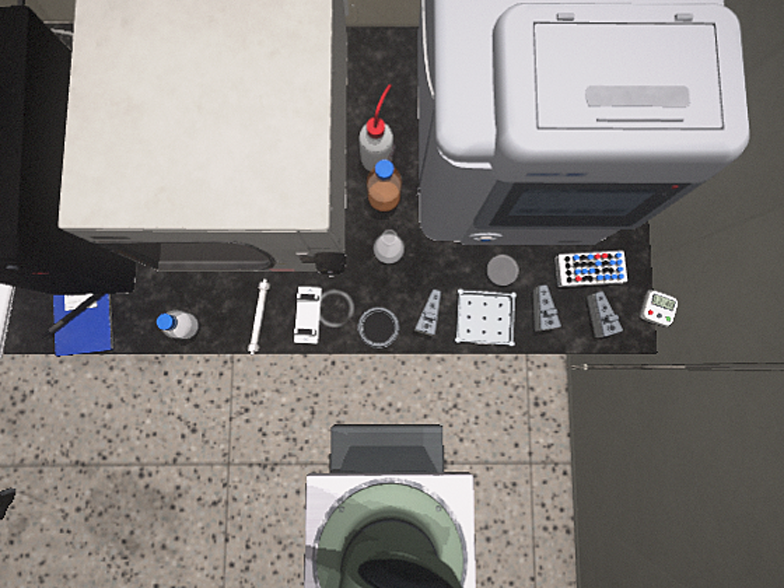

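View pics/scene0.png

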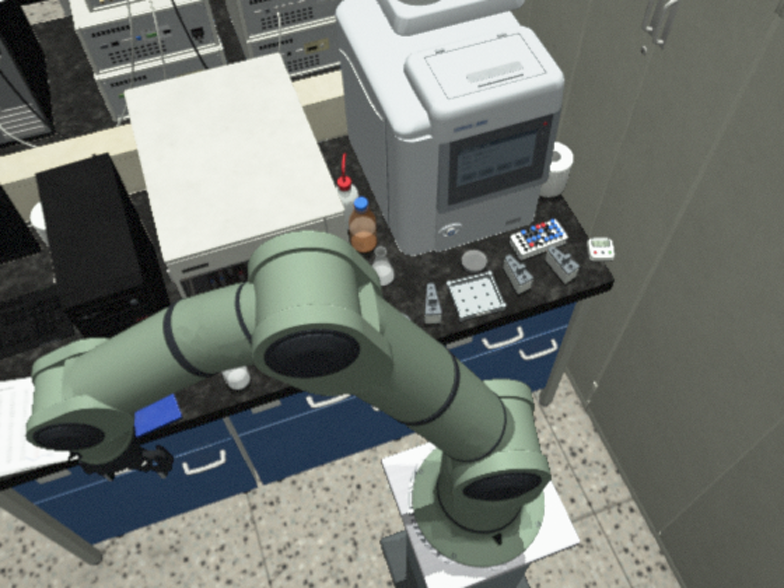

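The top picture shows, left to right (pixels at 1.4x scale): bottle (178,324), column (258,315), cradle (308,315), holder (378,327), one pack (430,312), tray (486,318), and two packs (546,308) and (605,315). All packs have their narrow end away from the robot. The ring at (335,308) is only a decal. Next I fit models to the outlines.

```bash
cat > fit.py <<'E'
from h import *
from scipy.optimize import minimize
def box(x0,x1,y0,y1,z0,z1): return [(x,y,z) for x in(x0,x1) for y in(y0,y1) for z in(z0,z1)]
def cyl(r,z0,z1,r2=None):
    a=np.linspace(0,2*np.pi,32,endpoint=False); r2=r if r2 is None else r2
    return [(r*np.cos(t),r*np.sin(t),z0) for t in a]+[(r2*np.cos(t),r2*np.sin(t),z1) for t in a]
M={'pack':[[(x,s*w,z) for x,w in((-.03,.019),(.054,.008)) for s in(-1,1) for z in(0,.046)],box(-.005,.005,-.01,.01,.046,.07)],
'column':[box(-.006,.006,-.06,.06,.002,.016),box(-.009,.009,.056,.075,0,.018),box(-.009,.009,-.075,-.056,0,.018)],
'bottle':[cyl(.027,0,.08),cyl(.027,.08,.095,.012),cyl(.013,.09,.112)],
'tray':[box(-.0505,.0505,-.055,.055,0,.02)],
'cradle':[box(-.023,.023,-.056,.056,0,.008)]+[box(-.023,.023,y-.005,y+.005,0,.022) for y in(.034,-.034)]+[box(a,b,y-.005,y+.005,0,.036) for y in(.034,-.034) for a,b in((-.023,-.014),(.014,.023))],
'holder':[cyl(.041,0,.004),cyl(.038,0,.03)]}
S=8
def rend(m,p,cam,bb):
    c,s=np.cos(p[2]),np.sin(p[2]); im=np.zeros(((bb[3]-bb[1])*S,(bb[2]-bb[0])*S),np.uint8)
    for part in M[m]:
        P=np.array(part)@np.array([[c,s,0],[-s,c,0],[0,0,1]])+[p[0],p[1],p[3] if len(p)>3 else 0]
        q=(proj(P,cam)+.5-[bb[0],bb[1]])*S
        cv2.fillConvexPoly(im,cv2.convexHull(np.round(q*16).astype(np.int32)),255,shift=4)
    return cv2.resize(im,(bb[2]-bb[0],bb[3]-bb[1]),interpolation=cv2.INTER_AREA)/255.
def fit(m,p0,obs,z=0):
    """obs: list of (cam,mask)"""
    O=[]
    for cam,mk in obs:
        ys,xs=np.nonzero(mk); bb=[xs.min()-12,ys.min()-12,xs.max()+13,ys.max()+13]
        O.append((cam,bb,mk[max(bb[1],0):bb[3],bb[0]:bb[2]].astype(float)))
    rot=m not in('bottle','holder')
    def f(v): 
        p=[v[0],v[1],v[2]/5 if rot else 0,z]
        return sum(np.abs(rend(m,p,c,b)-k).sum()/k.sum() for c,b,k in O)
    best=None
    for y in ([p0[2]-.15,p0[2],p0[2]+.15] if rot else [0]):
        x0=np.array([p0[0],p0[1],y*5]); sx=x0+np.array([[0,0,0],[.008,0,0],[0,.008,0],[0,0,.5]])
        r=minimize(f,x0,method='Nelder-Mead',options=dict(initial_simplex=sx,xatol=1e-4,fatol=1e-4,maxiter=150))
        if best is None or r.fun<best.fun: best=r
    return np.round([best.x[0],best.x[1],best.x[2]/5,best.fun],4)
E
python3 - <<'E'
from fit import *
for cam in('top','scene'):
    grab_frame(cam)
    for l,m in(('pack_a','pack'),('column','column'),('bottle','bottle'),('tray','tray'),('cradle','cradle'),('holder','holder')):
        for d in outline_of(l,cam):
            if d['score']<.35: continue
            r=d['rect']; g=ray([(r[0]+r[2])/2,(r[1]+r[3])/2],cam,.02)
            try: print(l,cam,round(d['score'],2),np.round(r),fit(m,[g[0]-(.01 if m=='pack' else 0),g[1],0],[(cam,d['region'])]))
            except Exception as e: print(l,e)
for l in('flask','petri'): print(l,outline_of(l,'top')[0]['rect'])
E
```

```text
pack_a top 0.89 [293. 209. 312. 241.] [ 0.4491 -0.0711 -0.3192  0.1485]
pack_a top 0.8 [380. 206. 401. 236.] [ 0.4573 -0.2992  0.131   0.0664]
pack_a top 0.58 [418. 212. 443. 239.] [ 0.4459 -0.4165  0.2928  0.155 ]
bottle top 0.68 [110. 222. 146. 241.] [0.4341 0.4006 0.0589 0.109 ]
tray top 0.84 [326. 208. 372. 247.] [ 0.4517 -0.1849 -0.0628  0.0413]
tray top 0.72 [209. 206. 231. 246.] [ 0.4549  0.1969 -0.0524  0.8042]
cradle top 0.94 [211. 206. 230. 246.] [ 4.770e-01  1.295e-01 -5.000e-04  8.789e-01]
cradle time passes only in moves, steps and waits
cradle top 0.45 [324. 206. 370. 248.] [ 0.4654 -0.1884 -0.1084  0.5449]
holder top 0.86 [255. 218. 282. 252.] [0.432  0.0258 0.0294 0.0577]
pack_a scene 0.68 [389. 174. 412. 201.] [ 0.4456 -0.4132  0.3078  0.0799]
pack_a scene 0.64 [303. 203. 315. 230.] [ 0.4502 -0.0718 -0.2861  0.1056]
pack_a scene 0.54 [363. 180. 380. 212.] [ 0.4589 -0.3008  0.1345  0.0805]
bottle scene 0.76 [161. 262. 180. 278.] [0.4259 0.4025 0.0625 0.7955]
tray scene 0.89 [317. 192. 363. 233.] [ 0.4506 -0.1841 -0.0683  0.0392]
flask [268.0, 167.4, 289.7, 187.5]
petri [346.5, 185.6, 369.8, 203.1]
```

```bash
cat > go.py <<'E'
import sys
from h import *
s=telemetry.observe(); x,y,z,yaw=map(float,sys.argv[1:5])
Rt=R.from_euler('xyz',s['tool_rot']); d=Rt.inv().apply(np.array([x,y,z])-s['position'])
T=R.from_euler('xyz',[-np.pi,0,yaw]); rv=(Rt.inv()*T).as_rotvec()
print('t',round(s['clock'],2),'pos',np.round(s['position'],4),'rot',np.round(s['tool_rot'],3),'w',round(s['grip_width'],4),'ff',round(float(s['finger_force']),1),'q',np.round(s['qpos'],2))
print('tool delta mm',np.round(d*1000,1),'rotvec',np.round(rv,3))
E
python3 -m inch '[[-0.037,-0.014,0.01,0,0,0,0],[-0.037,-0.014,0.01,0,0,0,0],[-0.037,-0.014,0.01,0,0,0,0],[-0.037,-0.014,0.01,0,0,0,0],[-0.037,-0.014,0.01,0,0,0,0]]' 40
python3 -m inch '[[-0.037,-0.014,0.01,0,0,0,0],[-0.037,-0.014,0.01,0,0,0,0],[-0.037,-0.014,0.01,0,0,0,0],[0,0,0,0,0,0,0],[0,0,0,0,0,0,0]]'
python3 go.py 0.437 0.402 0.05 2.842
python3 - <<'E'
from fit import *
im=cv2.cvtColor(grab_frame('top'),cv2.COLOR_RGB2HSV)
for m,b,g in(('column',(172,194,198,256),(.455,.254)),('cradle',(205,202,235,250),(.454,.164))):
    k=np.zeros((420,560),bool); r=im[b[1]:b[3],b[0]:b[2]]; t=100; mk=(r[:,:,2]>t)
    n,lab,st,_=cv2.connectedComponentsWithStats(mk.astype(np.uint8)); i=1+np.argmax(st[1:,4]); k[b[1]:b[3],b[0]:b[2]]=lab==i
    ys,xs=np.nonzero(k); print(m,st[i],xs.min(),xs.max(),ys.min(),ys.max()); print(fit(m,[*g,-.1],[('top',k)]))
save('top','mid.png',(90,190,450,260),2.2)
E
```

```text
clock: 2.2
position: [0.3418, 0.4746, 0.1811]
tool_rot: [3.141, 0.0, 2.842]
force: [1.1, 0.5, -0.5]
grip_width: 0.0856
finger_force: 0.0
clock: 2.7
position: [0.4348, 0.4021, 0.1511]
tool_rot: [-3.141, -0.0, 2.84]
force: [-0.4, 1.3, -0.8]
grip_width: 0.0855
finger_force: 0.0
t 2.7 pos [0.4348 0.4021 0.1511] rot [-3.141 -0.     2.84 ] w 0.0855 ff 0.0 q [-0.84  0.56 -0.01  1.76  0.01  0.81  0.42]
tool delta mm [ -2.2   0.7 101.1] rotvec [-0.    -0.    -0.002]
column [  0   5  26  57 374] 172 197 199 255
[0.4964 0.1138 0.5031 1.    ]
cradle [  5   2  25  42 647] 210 234 204 245Traceback (most recent call last):
  File "<stdin>", line 6, in <module>
  File "fit.py", line 34, in fit
    r=minimize(f,x0,method='Nelder-Mead',options=dict(initial_simplex=sx,xatol=1e-4,fatol=1e-4,maxiter=150))
    res = _minimize_neldermead(fun, x0, args, callback, bounds=bounds,
                               **options)
    fxr = func(xr)
    fx = function(np.copy(x), *(wrapper_args + args))
  File "fit.py", line 30, in f
    return sum(np.abs(rend(m,p,c,b)-k).sum()/k.sum() for c,b,k in O)
  File "fit.py", line 30, in <genexpr>
    return sum(np.abs(rend(m,p,c,b)-k).sum()/k.sum() for c,b,k in O)
                      ~~~~^^^^^^^^^
  File "fit.py", line 18, in rend
    q=(proj(P,cam)+.5-[bb[0],bb[1]])*S
       ~~~~^^^^^^^
  File "h.py", line 11, in proj
    c=calibration(cam); T=np.linalg.inv(np.array(c['pose']))
ValueError: time passes only in moves, steps and waits
```

```bash
sed -i 's/^def K/from functools import lru_cache\ncalibration=lru_cache(calibration)\ndef K/' h.py
python3 -m inch '[[-0.002,0.001,0.02,0,0,0,0],[0,0,0.025,0,0,0,0],[0,0,0.025,0,0,0,0],[0,0,0.02,0,0,0,0],[0,0,0.01,0,0,0,0]]' 40
python3 -m inch '[[0,0,0,0,0,0,0.6],[0,0,0,0,0,0,0.6],[0,0,0,0,0,0,0.6],[0,0,0,0,0,0,0.6],[0,0,0,0,0,0,0.6]]' 40
python3 - <<'E'
from fit import *
im=cv2.cvtColor(cv2.resize(cv2.imread('pics/top0.png'),(560,420),interpolation=cv2.INTER_AREA),cv2.COLOR_BGR2HSV)
for m,b,g in(('column',(172,194,198,256),(.455,.254)),('cradle',(205,202,230,250),(.454,.164))):
    k=np.zeros((420,560),bool); r=im[b[1]:b[3],b[0]:b[2]]; mk=(r[:,:,2]>110)
    n,lab,st,_=cv2.connectedComponentsWithStats(mk.astype(np.uint8)); i=1+np.argmax(st[1:,4]); k[b[1]:b[3],b[0]:b[2]]=lab==i
    ys,xs=np.nonzero(k); print(m,st[i],xs.min(),xs.max(),ys.min(),ys.max()); print(fit(m,[*g,-.1],[('top',k)]))
v=cv2.imread('pics/top0.png')[260:370,130:420]; cv2.imwrite('pics/z.png',cv2.resize(v,None,fx=2.7,fy=2.7,interpolation=cv2.INTER_CUBIC))
E
```

```text
clock: 3.25
position: [0.435, 0.4038, 0.05]
tool_rot: [-3.141, -0.001, 2.844]
force: [-0.6, -0.1, 0.4]
grip_width: 0.0853
finger_force: 0.0
clock: 3.75
position: [0.437, 0.4037, 0.0528]
tool_rot: [3.14, 0.001, 2.842]
force: [-0.7, -0.9, 6.1]
grip_width: 0.0503
finger_force: 40.8
column [  0   5  26  57 370] 172 197 199 255
[ 0.4238  0.4166 -0.8816  1.    ]
cradle [  5   2  20  42 615] 210 229 204 245
[0.4506 0.1936 0.1674 0.8865]
```

View pics/z.png

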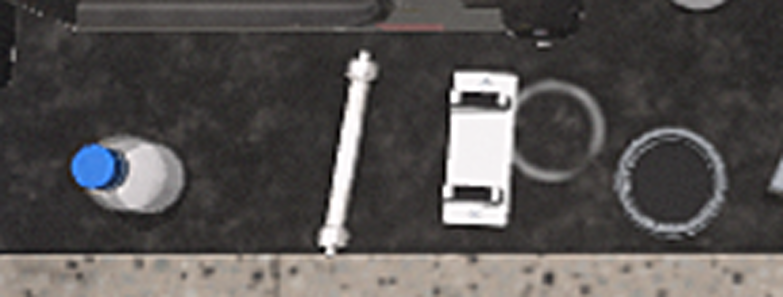

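```bash

python3 -m inch '[[0,0,-0.015,0,0,0,0.6],[0,0,-0.02,0,0,0,0.6],[0,0,-0.025,0,0,0,0.6],[0,0,-0.015,0,0,0,0.6],[0,0,0,0,0,0,0.6]]'
python3 - <<'E'
from fit import *
im=cv2.cvtColor(cv2.resize(cv2.imread('pics/top0.png'),(560,420),interpolation=cv2.INTER_AREA),cv2.COLOR_BGR2HSV)
for m,b,g in(('column',(172,194,198,250),(.455,.254)),('cradle',(205,202,230,250),(.454,.164))):
    k=np.zeros((420,560),bool); r=im[b[1]:b[3],b[0]:b[2]]; mk=(r[:,:,2]>110)
    n,lab,st,_=cv2.connectedComponentsWithStats(mk.astype(np.uint8)); i=1+np.argmax(st[1:,4]); k[b[1]:b[3],b[0]:b[2]]=lab==i
    if m=='cradle': k=cv2.morphologyEx(k.astype(np.uint8),cv2.MORPH_CLOSE,np.ones((5,5)))>0
    ys,xs=np.nonzero(k); print(m,st[i],xs.min(),xs.max(),ys.min(),ys.max()); print(fit(m,[*g,1.5],[('top',k)]))
E
python3 go.py 0.433 0.027 0.15 2.842
```

```text
clock: 4.25
position: [0.4374, 0.4039, 0.1291]
tool_rot: [3.138, 0.002, 2.842]
force: [-0.5, 0.1, -2.1]
grip_width: 0.0504
finger_force: 42.2
column [  5   5  16  51 279] 177 192 199 249
[0.4533 0.259  1.4319 0.2812]
cradle [  5   2  20  42 615] 210 229 204 245
[0.4569 0.163  1.5112 0.0563]
t 4.25 pos [0.4374 0.4039 0.1291] rot [3.138e+00 2.000e-03 2.842e+00] w 0.0504 ff 42.2 q [-0.84  0.6  -0.01  1.77  0.01  0.77  0.42]
tool delta mm [-107.2 -361.3  -22. ] rotvec [ 0.004  0.002 -0.   ]
```

```bash

python3 -m inch '[[-0.006,-0.02,0,0,0,0,0.6],[-0.0107,-0.036,0,0,0,0,0.6],[-0.0107,-0.036,0,0,0,0,0.6],[-0.0107,-0.036,0,0,0,0,0.6],[-0.0107,-0.036,0,0,0,0,0.6]]'
python3 -m inch '[[-0.0107,-0.036,0,0,0,0,0.6],[-0.0107,-0.036,0,0,0,0,0.6],[-0.0107,-0.036,0,0,0,0,0.6],[-0.0107,-0.036,0,0,0,0,0.6],[-0.0107,-0.036,0,0,0,0,0.6]]'
python3 -m inch '[[-0.005,-0.018,0,0,0,0,0.6],[0,0,0,0,0,0,0.6],[0,0,0,0,0,0,0.6],[0,0,0,0,0,0,0.6]]'
python3 go.py 0.433 0.027 0.08 2.842
python3 - <<'E'
from fit import *
save('top','b1.png',(210,170,330,260),5)
for l in('bottle','holder'):
    for d in landmark_of(l,'top')[:2]: print(l,d['score'],d['xy'],ray(d['xy'],'top',.076 if l=='bottle' else 0))
E
```

```text
clock: 4.75
position: [0.4342, 0.2304, 0.1259]
tool_rot: [-3.141, -0.0, 2.842]
force: [1.5, -0.4, -2.2]
grip_width: 0.0501
finger_force: 42.2
clock: 5.25
position: [0.4321, 0.0427, 0.126]
tool_rot: [-3.141, -0.0, 2.842]
force: [1.1, -0.3, -1.9]
grip_width: 0.0497
finger_force: 42.2
clock: 5.65
position: [0.4321, 0.0264, 0.1261]
tool_rot: [3.141, -0.0, 2.843]
force: [-0.3, -0.0, -2.6]
grip_width: 0.0502
finger_force: 42.3
t 5.65 pos [0.4321 0.0264 0.1261] rot [ 3.141 -0.     2.843] w 0.0502 ff 42.3 q [-0.19  0.39 -0.01  2.18  0.01  0.57  1.07]
tool delta mm [-0.7  0.8 46.1] rotvec [ 0.    -0.     0.001]
bottle 0.3 [185.7, 226.8] [0.44387137 0.24015842 0.076     ]
```

View pics/b1.png

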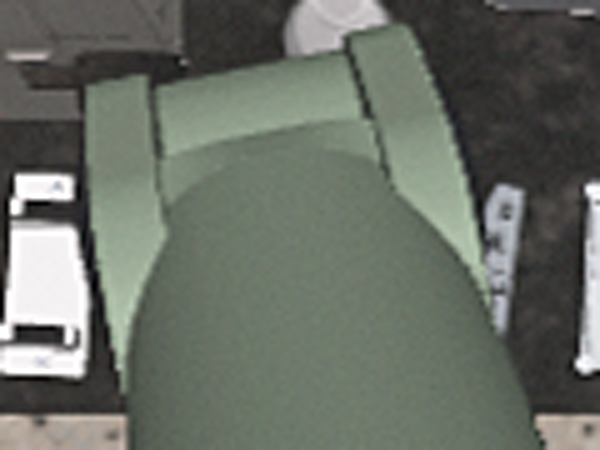

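```bash

python3 -m inch '[[0,0.0005,0.02,0,0,0,0.6],[0,0,0.02,0,0,0,0.6],[0,0,0.015,0,0,0,0.6],[0,0,0.006,0,0,0,0.6],[0,0,0,0,0,0,0.6]]'
python3 -m inch '[[0,0,0.002,0,0,0,0.6],[0,0,0.002,0,0,0,0.6],[0,0,0.001,0,0,0,0.6]]'
```

```text
clock: 6.3
position: [0.4319, 0.0263, 0.0648]
tool_rot: [-3.141, -0.001, 2.842]
force: [0.5, 0.1, -2.0]
grip_width: 0.0502
finger_force: 42.2
clock: 6.6
position: [0.4325, 0.0261, 0.0606]
tool_rot: [3.141, 0.001, 2.842]
force: [-0.7, 0.2, -2.5]
grip_width: 0.0503
finger_force: 42.2
```

```bash

python3 -m inch '[[0,0,0.001,0,0,0,0.6],[0,0,0.001,0,0,0,0.6]]'
python3 -m inch '[[0,0,0.001,0,0,0,0.6],[0,0,0.001,0,0,0,0.6]]'
python3 -m inch '[[0,0,0.001,0,0,0,0.6],[0,0,0,0,0,0,0.6]]'
```

```text
clock: 6.8
position: [0.4325, 0.0259, 0.0585]
tool_rot: [3.141, 0.001, 2.842]
force: [-1.6, -1.3, 21.7]
grip_width: 0.0504
finger_force: 44.8
clock: 7.0
position: [0.4334, 0.0253, 0.0577]
tool_rot: [3.141, 0.003, 2.841]
force: [-7.2, -13.4, 51.1]
grip_width: 0.0505
finger_force: 49.2
clock: 7.2
position: [0.4332, 0.0243, 0.057]
tool_rot: [-3.141, 0.003, 2.839]
force: [-7.1, -14.3, 55.2]
grip_width: 0.0505
finger_force: 50.9
```

```bash

python3 -m inch '[[0,0,-0.003,0,0,0,0.6],[0,0,0,0,0,0,0.4],[0,0,0,0,0,0,0.2],[0,0,0,0,0,0,0],[0,0,0,0,0,0,0]]'
python3 -m inch '[[0,0,-0.02,0,0,0,0],[0,0,-0.03,0,0,0,0],[0,0,-0.03,0,0,0,0],[0,0,-0.03,0,0,0,0],[0,0,0,0,0,0,0]]'
python3 go.py 0.4533 0.256 0.15 3.0
```

```text
clock: 7.7
position: [0.4322, 0.026, 0.0581]
tool_rot: [-3.141, -0.0, 2.842]
force: [0.6, 0.3, 0.0]
grip_width: 0.0853
finger_force: 0.0
clock: 8.2
position: [0.4338, 0.0262, 0.1713]
tool_rot: [3.139, 0.004, 2.842]
force: [0.4, 0.8, -0.9]
grip_width: 0.0852
finger_force: 0.0
t 8.2 pos [0.4338 0.0262 0.1713] rot [3.139 0.004 2.842] w 0.0852 ff 0.0 q [-0.19  0.31 -0.01  2.14  0.    0.68  1.07]
tool delta mm [ 49.4 225.3  21.6] rotvec [ 0.002  0.005 -0.158]
```

```bash
python3 - <<'E'
from fit import *
im=cv2.cvtColor(grab_frame('top'),cv2.COLOR_RGB2HSV)
for l in('column','cradle'):
  for c in('top','scene'):
    if c=='scene' and l=='column': grab_frame('scene')
    for d in landmark_of(l,c)[:2]: print(l,c,d['score'],ray(d['xy'],c,0)[:2])
    for d in outline_of(l,c)[:1]:
        print(d['score'],d['rect'],fit(l,[.455,.257 if l=='column' else .163,1.45],[(c,d['region'])]))
V=im[:,:,2].astype(float)
# column axis by row centroids of bright pixels
pts=[]
for r in range(204,246):
    w=np.clip(V[r,172:200]-90,0,None)
    if w.sum()>100: pts.append(ray([172+(w*np.arange(28)).sum()/w.sum(),r],'top',.011))
p=np.array(pts); a=np.polyfit(p[:,0],p[:,1],1); print('slope',a,'y at .453',np.polyval(a,.453), np.std(p[:,1]-np.polyval(a,p[:,0])))
print('profile',[int(V[r,175:197].max()) for r in range(194,256)])
E
```

```text
column top 0.71 [0.45674461 0.26243978]
0.54 [179.4, 202.0, 190.2, 252.2] [0.4518 0.26   1.4375 0.227 ]
column scene 0.44 [0.45398488 0.26139422]
0.71 [206.7, 231.3, 219.5, 268.1] [0.4575 0.26   1.4417 0.4397]
cradle top 0.68 [0.58774179 0.00785103]
cradle top 0.58 [0.45350598 0.16104447]
0.67 [210.0, 207.1, 228.2, 245.8] [0.4557 0.1646 1.54   0.4868]
cradle scene 0.68 [0.45435499 0.16786949]
cradle scene 0.19 [ 0.4530014  -0.41529469]
0.86 [230.6, 227.3, 250.1, 258.6] [0.457  0.1663 1.5082 0.0731]
slope [-0.14063744  0.32263119] y at .453 0.25892242849405456 0.0002624092399995722
profile [60, 67, 66, 60, 71, 161, 255, 250, 255, 254, 251, 253, 223, 234, 254, 253, 252, 253, 252, 250, 250, 252, 251, 253, 250, 250, 254, 252, 251, 251, 251, 249, 254, 252, 251, 251, 252, 250, 254, 252, 252, 249, 250, 250, 252, 253, 251, 251, 251, 252, 252, 227, 248, 252, 252, 255, 254, 217, 255, 197, 187, 179]
```

```bash

python3 -m inch '[[0.01,0.046,0,0,0,0,0],[0.01,0.046,0.01,0,0,0,0],[0.01,0.046,0.02,0,0,0,0],[0.01,0.046,0.02,0,0,0,0],[0.01,0.045,0.02,0,0,0,0]]'
python3 -m inch '[[0,0,0.02,0,0,-0.08,0],[0,0,0.02,0,0,-0.08,0],[0,0,0,0,0,0,0],[0,0,0,0,0,0,0]]'
python3 go.py 0.454 0.2590 0.004 3.0
```

```text
clock: 9.2
position: [0.4518, 0.2591, 0.0983]
tool_rot: [-3.142, 0.0, 2.842]
force: [1.4, 0.1, 1.5]
grip_width: 0.0855
finger_force: 0.0
clock: 9.6
position: [0.4519, 0.2569, 0.0594]
tool_rot: [-3.141, -0.001, 2.999]
force: [-0.4, 0.3, 0.4]
grip_width: 0.0852
finger_force: 0.0
t 9.6 pos [0.4519 0.2569 0.0594] rot [-3.141e+00 -1.000e-03  2.999e+00] w 0.0852 ff 0.0 q [-0.57  0.62 -0.08  2.    0.09  0.53  0.72]
tool delta mm [-1.8  2.4 55.4] rotvec [-0.001 -0.001 -0.001]
```

```bash

python3 -m inch '[[-0.002,0.002,0.02,0,0,0,0],[0,0,0.02,0,0,0,0],[0,0,0.01,0,0,0,0],[0,0,0.004,0,0,0,0],[0,0,0,0,0,0,0]]'
python3 -m inch '[[0,0,0,0,0,0,0.8],[0,0,0,0,0,0,1],[0,0,0,0,0,0,1],[0,0,0,0,0,0,1],[0,0,0,0,0,0,1]]' 60
python3 -m inch '[[0,0,0,0,0,0,1],[0,0,-0.01,0,0,0,1],[0,0,-0.02,0,0,0,1],[0,0,-0.03,0,0,0,1],[0,0,0,0,0,0,1]]' 60
python3 go.py 0.457 0.1645 0.1 3.081
```

```text
clock: 10.1
position: [0.4544, 0.2589, 0.0057]
tool_rot: [3.142, 0.0, 3.001]
force: [0.0, -0.1, 0.4]
grip_width: 0.0853
finger_force: 0.0
clock: 10.6
position: [0.4542, 0.2589, 0.0054]
tool_rot: [3.142, 0.0, 3.002]
force: [-0.9, -1.1, 0.8]
grip_width: 0.0123
finger_force: 0.0
clock: 11.1
position: [0.4556, 0.2597, 0.0686]
tool_rot: [3.139, 0.003, 3.001]
force: [0.3, 0.1, -2.0]
grip_width: 0.01
finger_force: 59.1
t 11.1 pos [0.4556 0.2597 0.0686] rot [3.139e+00 3.000e-03 3.001e+00] w 0.01 ff 59.1 q [-0.57  0.6  -0.08  1.99  0.09  0.55  0.72]
tool delta mm [-14.8 -93.9 -31.6] rotvec [ 0.003  0.003 -0.08 ]
```

```bash

python3 -m inch '[[0.02,0,0,0,0,-0.08,1],[0,-0.035,0,0,0,0,1],[0,-0.035,0,0,0,0,1],[0,-0.024,0,0,0,0,1],[0,0,0,0,0,0,1]]'
python3 -m inch '[[-0.02,0,0,0,0,0,1],[-0.01,0,0,0,0,0,1],[0,0,0,0,0,0,1]]'
python3 go.py 0.457 0.1645 0.025 3.081
python3 - <<'E'
from h import *
save('scene','c1.png',(200,200,290,270),6)
E
```

```text
clock: 11.6
position: [0.4284, 0.1644, 0.0653]
tool_rot: [-3.14, -0.001, 3.078]
force: [-0.6, 0.9, -1.8]
grip_width: 0.0103
finger_force: 59.1
clock: 11.9
position: [0.4598, 0.1663, 0.0652]
tool_rot: [3.141, 0.001, 3.081]
force: [-1.6, 0.1, -1.8]
grip_width: 0.0102
finger_force: 59.1
t 11.9 pos [0.4598 0.1663 0.0652] rot [3.141e+00 1.000e-03 3.081e+00] w 0.0102 ff 59.1 q [-0.38  0.57 -0.11  2.07  0.13  0.5   0.92]
tool delta mm [ 2.7 -2.  40.2] rotvec [0.    0.001 0.   ]
```

View pics/c1.png

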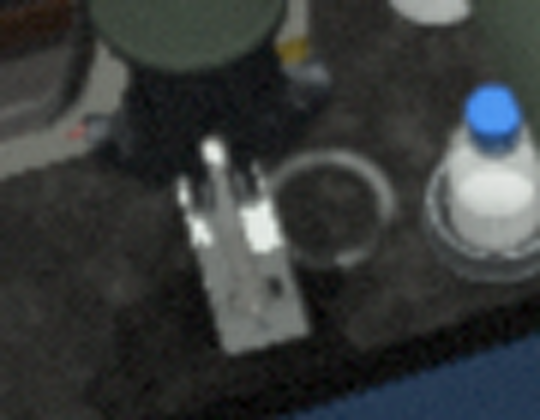

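The bottle stands centrally in the holder at crop (490,190). The column hangs over the cradle's middle, and I lower it now.

```bash

python3 -m inch '[[0.0025,-0.002,0.015,0,0,0,1],[0,0,0.015,0,0,0,1],[0,0,0.006,0,0,0,1],[0,0,0,0,0,0,1]]'
python3 -m inch '[[0,0,0.002,0,0,0,1],[0,0,0.001,0,0,0,1]]'
python3 -m inch '[[0,0,0.001,0,0,0,1],[0,0,0,0,0,0,1]]'
```

```text
clock: 12.35
position: [0.4552, 0.1643, 0.0287]
tool_rot: [-3.141, -0.001, 3.082]
force: [0.4, 0.2, -1.6]
grip_width: 0.0103
finger_force: 59.2
clock: 12.55
position: [0.4562, 0.1644, 0.0267]
tool_rot: [3.141, 0.001, 3.082]
force: [0.4, -0.1, -1.1]
grip_width: 0.0099
finger_force: 59.2
clock: 12.75
position: [0.4562, 0.1642, 0.0254]
tool_rot: [3.141, 0.0, 3.082]
force: [0.1, 0.7, -1.6]
grip_width: 0.0099
finger_force: 59.2
```

```bash

python3 -m inch '[[0,0,0.001,0,0,0,1],[0,0,0,0,0,0,1]]'
python3 -m inch '[[0,0,0.001,0,0,0,1],[0,0,0,0,0,0,1]]'
```

```text
clock: 12.95
position: [0.4563, 0.1642, 0.0251]
tool_rot: [3.142, 0.001, 3.082]
force: [-4.6, -1.3, 17.5]
grip_width: 0.0102
finger_force: 61.7
clock: 13.15
position: [0.4563, 0.1643, 0.0249]
tool_rot: [3.141, 0.001, 3.082]
force: [-10.4, -2.5, 44.6]
grip_width: 0.01
finger_force: 65.0
```

```bash

python3 -m inch '[[0,0,-0.0015,0,0,0,1],[0,0,0,0,0,0,0.7],[0,0,0,0,0,0,0.5],[0,0,0,0,0,0,0.3],[0,0,0,0,0,0,0]]' 40
python3 -m inch '[[0,0,-0.02,0,0,0,0],[0.02,0,-0.03,0,0,0,0],[0,0,-0.04,0,0,0,0],[0,0,-0.03,0,0,0,0],[0,0,-0.01,0,0,0,0]]'
python3 go.py 0.4497 -0.0715 0.17 2.84
```

```text
clock: 13.65
position: [0.456, 0.1642, 0.0247]
tool_rot: [-3.141, -0.0, 3.082]
force: [-0.5, -0.4, 0.4]
grip_width: 0.0679
finger_force: 0.0
clock: 14.15
position: [0.4371, 0.1658, 0.1575]
tool_rot: [3.14, 0.003, 3.082]
force: [0.0, 0.3, 0.0]
grip_width: 0.0854
finger_force: 0.0
t 14.15 pos [0.4371 0.1658 0.1575] rot [3.140e+00 3.000e-03 3.082e+00] w 0.0854 ff 0.0 q [-0.38  0.38 -0.14  2.07  0.08  0.69  0.94]
tool delta mm [ -26.9 -236.1  -12.9] rotvec [0.002 0.003 0.242]
```

```bash

python3 -m inch '[[-0.001,-0.04,-0.01,0,0,0,0],[-0.006,-0.049,0,0,0,0,0],[-0.006,-0.049,0,0,0,0,0],[-0.007,-0.049,0,0,0,0,0],[-0.007,-0.049,0.01,0,0,0,0]]'
python3 -m inch '[[0,0,0.03,0,0,0.121,0],[0,0,0.03,0,0,0.121,0],[0,0,0,0,0,0,0],[0,0,0,0,0,0,0]]'
python3 go.py 0.4497 -0.0715 0.051 2.84
python3 - <<'E'
from fit import *
g=grab_frame('scene')
for d in outline_of('pack_a','scene'): print(d['score'],np.round(d['rect']))
for d in landmark_of('pack_a','scene'): print(d['score'],ray(d['xy'],'scene',0)[:2])
save('scene','p1.png',(260,160,420,260),5)
E
```

```text
clock: 14.65
position: [0.4491, -0.0734, 0.1552]
tool_rot: [-3.141, 0.001, 3.082]
force: [1.6, 0.8, 0.4]
grip_width: 0.0853
finger_force: 0.0
clock: 15.05
position: [0.4486, -0.071, 0.0949]
tool_rot: [-3.141, -0.002, 2.844]
force: [-0.3, 0.8, 1.0]
grip_width: 0.0855
finger_force: 0.0
t 15.05 pos [ 0.4486 -0.071   0.0949] rot [-3.141e+00 -2.000e-03  2.844e+00] w 0.0855 ff 0.0 q [ 0.04  0.48 -0.02  2.15  0.02  0.51  1.28]
tool delta mm [-1.2 -0.2 43.9] rotvec [-0.001 -0.002  0.004]
0.65 [306. 203. 315. 228.]
0.59 [390. 175. 410. 201.]
0.42 [268. 234. 296. 247.]
0.6 [ 0.44808919 -0.07352181]
0.56 [ 0.45436655 -0.4247921 ]
0.54 [0.5946377  0.00974622]
```

View pics/p1.png

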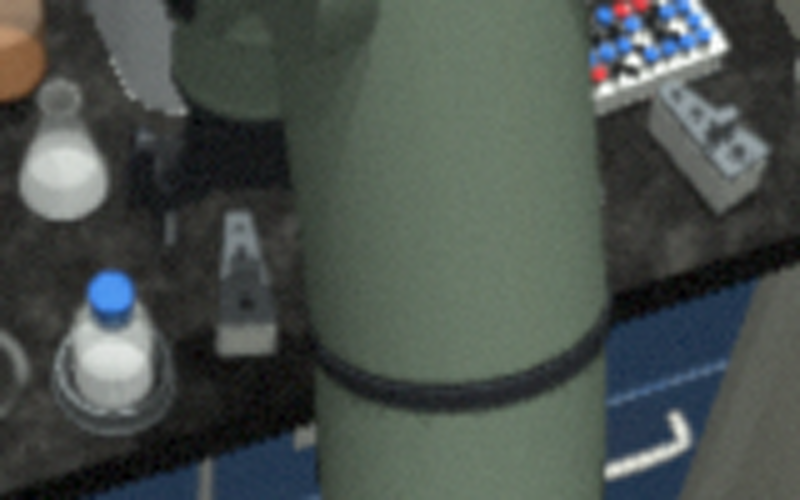

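```bash

python3 -m inch '[[-0.001,0,0,0,0,0,0.4],[0,0,0,0,0,0,0.4],[0,0,0.02,0,0,0,0.4],[0,0,0.02,0,0,0,0.4],[0,0,0.003,0,0,0,0.4]]' 40
python3 -m inch '[[0,0,0,0,0,0,0.6],[0,0,0,0,0,0,0.7],[0,0,0,0,0,0,0.9],[0,0,0,0,0,0,0.9],[0,0,0,0,0,0,0.9]]' 40
python3 -m inch '[[0,0,0,0,0,0,0.9],[0,0,-0.01,0,0,0,0.9],[0,0,-0.015,0,0,0,0.9],[0,0,0,0,0,0,0.9],[0,0,0,0,0,0,0.9]]' 40
python3 go.py 0.4497 -0.0715 0.051 2.84
```

```text
clock: 15.75
position: [0.4491, -0.0714, 0.0506]
tool_rot: [-3.141, -0.002, 2.84]
force: [0.4, 0.9, 0.5]
grip_width: 0.0512
finger_force: 0.0
clock: 16.25
position: [0.4503, -0.0716, 0.0526]
tool_rot: [3.141, 0.001, 2.84]
force: [-1.2, -0.4, 8.9]
grip_width: 0.0187
finger_force: 40.9
clock: 16.75
position: [0.4501, -0.0716, 0.0774]
tool_rot: [3.141, 0.001, 2.84]
force: [-0.3, 0.5, -0.4]
grip_width: 0.0189
finger_force: 39.8
t 16.75 pos [ 0.4501 -0.0716  0.0774] rot [3.141e+00 1.000e-03 2.840e+00] w 0.0189 ff 39.8 q [ 0.04  0.52 -0.02  2.16  0.02  0.47  1.28]
tool delta mm [ 0.4  0.  26.4] rotvec [ 0.     0.001 -0.   ]
```

```bash

python3 -m inch '[[0,0,-0.03,0,0,0,0.9],[-0.0154,-0.035,0,0,0,0,0.9],[-0.0154,-0.035,0,0,0,0,0.9],[-0.0154,-0.035,0,0,0,0,0.9],[0,0,0,0,0,0.1,0.9]]' 
for i in 1 2; do :; done
python3 -m inch '[[0,0,0,0,0,0.14,0.9],[0,0,0,0,0,0.14,0.9],[0,0,0,0,0,0.14,0.9],[0,0,0,0,0,0.14,0.9],[0,0,0,0,0,0.14,0.9]]'
python3 -m inch '[[0,0,0,0,0,0.14,0.9],[0,0,0,0,0,0.14,0.9],[0,0,0,0,0,0.14,0.9],[0,0,0,0,0,0.14,0.9],[0,0,0,0,0,0.14,0.9]]'
python3 -m inch '[[0,0,0,0,0,0.14,0.9],[0,0,0,0,0,0.14,0.9],[0,0,0,0,0,0.14,0.9],[0,0,0,0,0,0.14,0.9],[0,0,0,0,0,0.14,0.9]]'
python3 -m inch '[[0,0,0,0,0,0.14,0.9],[0,0,0,0,0,0.14,0.9],[0,0,0,0,0,0.14,0.9],[0,0,0,0,0,0.14,0.9],[0,0,0,0,0,0.14,0.9]]'
python3 -m inch '[[0,0,0,0,0,0,0.9],[0,0,0,0,0,0,0.9]]'
python3 go.py 0.463 -0.1853 0.0566 -0.066
python3 - <<'E'
from fit import *
grab_frame('scene')
for d in outline_of('pack_a','scene'):
    r=d['rect']; print(d['score'],np.round(r))
    if 310<(r[0]+r[2])/2<360: print(fit('pack',[.463,-.185,3.07],[('scene',d['region'])],z=.055))
save('scene','p2.png',(280,150,420,250),5.5)
E
```

```text
clock: 17.25
position: [0.4622, -0.1909, 0.1066]
tool_rot: [-3.14, 0.001, 2.734]
force: [0.3, 0.8, -1.4]
grip_width: 0.0189
finger_force: 39.8
clock: 17.75
position: [0.4625, -0.1855, 0.1064]
tool_rot: [-3.141, -0.0, 2.034]
force: [-0.0, 0.2, -0.8]
grip_width: 0.0186
finger_force: 39.8
clock: 18.25
position: [0.4625, -0.1855, 0.1065]
tool_rot: [-3.141, 0.0, 1.334]
force: [0.1, -0.2, -1.5]
grip_width: 0.0186
finger_force: 39.8
clock: 18.75
position: [0.4625, -0.1855, 0.1065]
tool_rot: [-3.141, 0.001, 0.634]
force: [0.4, 0.3, -1.6]
grip_width: 0.0189
finger_force: 39.8
clock: 19.25
position: [0.4626, -0.1855, 0.1065]
tool_rot: [3.141, 0.001, -0.066]
force: [0.1, -0.8, -0.6]
grip_width: 0.0188
finger_force: 39.8
clock: 19.45
position: [0.4626, -0.1855, 0.1066]
tool_rot: [3.141, 0.001, -0.056]
force: [0.5, 0.2, -1.2]
grip_width: 0.019
finger_force: 39.7
t 19.45 pos [ 0.4626 -0.1855  0.1066] rot [ 3.141e+00  1.000e-03 -5.600e-02] w 0.019 ff 39.7 q [-0.28  0.66  0.78  2.06 -0.72  0.71 -0.66]
tool delta mm [ 0.4 -0.3 50. ] rotvec [0.    0.001 0.01 ]
0.65 [362. 181. 380. 210.]
0.6 [392. 176. 413. 203.]
```

View pics/p2.png

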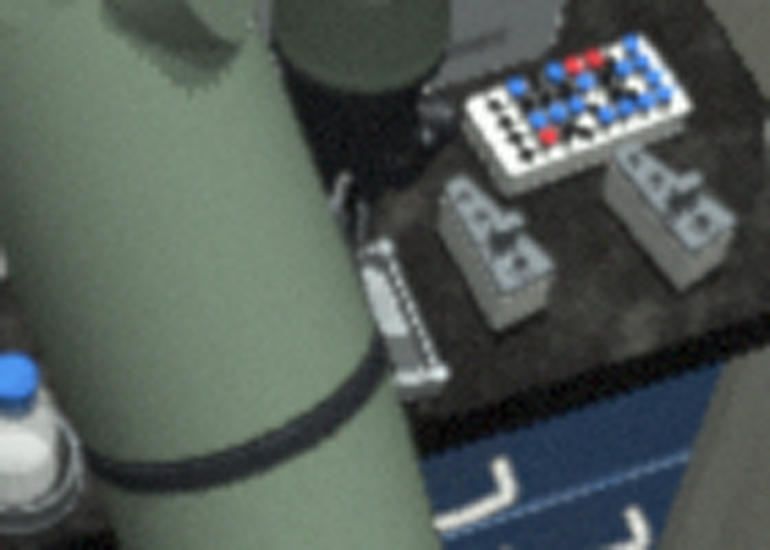

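```bash

python3 -m inch '[[0,0,0.015,0,0,0.01,0.9],[0,0,0.012,0,0,0,0.9],[0,0,0,0,0,0,0.9]]'
python3 -m inch '[[0,0,0.005,0,0,0,0.9],[0,0,0.005,0,0,0,0.9],[0,0,0.005,0,0,0,0.9]]'
python3 -m inch '[[0,0,0.003,0,0,0,0.9],[0,0,0.002,0,0,0,0.9],[0,0,0,0,0,0,0.9]]'
```

```text
clock: 19.9
position: [0.4618, -0.1853, 0.0782]
tool_rot: [-3.141, 0.003, -0.07]
force: [-0.7, -0.6, -0.1]
grip_width: 0.0187
finger_force: 39.8
clock: 20.2
position: [0.4629, -0.1856, 0.0646]
tool_rot: [3.142, -0.0, -0.07]
force: [-0.3, -0.7, -1.0]
grip_width: 0.0192
finger_force: 39.8
clock: 20.5
position: [0.4627, -0.1856, 0.0597]
tool_rot: [3.142, 0.0, -0.07]
force: [-0.1, 0.4, -0.0]
grip_width: 0.0187
finger_force: 39.8
```

```bash

python3 -m inch '[[0,0,0.001,0,0,0,0.9],[0,0,0.001,0,0,0,0.9]]'
python3 -m inch '[[0,0,0.001,0,0,0,0.9],[0,0,0,0,0,0,0.9]]'
```

```text
clock: 20.7
position: [0.4629, -0.1856, 0.058]
tool_rot: [3.142, -0.0, -0.07]
force: [0.6, -0.6, -0.8]
grip_width: 0.0189
finger_force: 39.8
clock: 20.9
position: [0.4629, -0.1856, 0.0569]
tool_rot: [3.142, -0.0, -0.07]
force: [-0.4, 0.4, -1.8]
grip_width: 0.0185
finger_force: 39.8
```

```bash

python3 -m inch '[[0,0,0.001,0,0,0,0.9],[0,0,0,0,0,0,0.9]]'
python3 -m inch '[[0,0,0.001,0,0,0,0.9],[0,0,0,0,0,0,0.9]]'
```

```text
clock: 21.1
position: [0.4632, -0.1856, 0.0566]
tool_rot: [-3.141, -0.001, -0.07]
force: [-3.1, 3.8, 18.7]
grip_width: 0.0189
finger_force: 42.0
clock: 21.3
position: [0.4634, -0.1848, 0.0561]
tool_rot: [-3.139, -0.002, -0.07]
force: [-4.5, 10.1, 36.6]
grip_width: 0.0189
finger_force: 44.4
```

```bash

python3 -m inch '[[0,0,-0.0015,0,0,0,0.9],[0,0,0,0,0,0,0.7],[0,0,0,0,0,0,0.5],[0,0,0,0,0,0,0.4],[0,0,0,0,0,0,0.4]]'
python3 -m inch '[[0,0,-0.015,0,0,0,0.3],[0,0,-0.03,0,0,0,0],[0,0,-0.03,0,0,0,0],[0,0,-0.03,0,0,0,0],[0,0,0,0,0,0,0]]'
python3 go.py 0.458 -0.300 0.1 1.70
```

```text
clock: 21.8
position: [0.4627, -0.1856, 0.0563]
tool_rot: [3.141, 0.0, -0.07]
force: [0.3, 0.4, 0.1]
grip_width: 0.0515
finger_force: 0.0
clock: 22.3
position: [0.464, -0.1862, 0.1642]
tool_rot: [3.141, -0.004, -0.07]
force: [0.9, 0.1, -0.3]
grip_width: 0.0853
finger_force: 0.0
t 22.3 pos [ 0.464  -0.1862  0.1642] rot [ 3.141 -0.004 -0.07 ] w 0.0853 ff 0.0 q [-0.36  0.59  0.89  2.02 -0.63  0.82 -0.75]
tool delta mm [  1.8 113.9  64.2] rotvec [ 0.004 -0.002 -1.77 ]
```

```bash

python3 -m inch '[[0.0005,0.038,0,0,0,0,0],[0.0005,0.038,0,0,0,0,0],[0.0005,0.038,0,0,0,0,0],[0,0,0,0,0,-0.145,0],[0,0,0,0,0,-0.145,0]]' 
python3 -m inch '[[0,0,0,0,0,-0.148,0],[0,0,0,0,0,-0.148,0],[0,0,0,0,0,-0.148,0],[0,0,0,0,0,-0.148,0],[0,0,0,0,0,-0.148,0]]' 
python3 -m inch '[[0,0,0,0,0,-0.148,0],[0,0,0,0,0,-0.148,0],[0,0,0,0,0,-0.148,0],[0,0,0.02,0,0,-0.148,0],[0,0,0.02,0,0,-0.148,0]]' 
python3 -m inch '[[0,0,0,0,0,0,0],[0,0,0,0,0,0,0]]' 
python3 go.py 0.458 -0.300 0.052 1.704
python3 - <<'E'
from fit import *
for cam in('scene','top'):
    grab_frame(cam)
    for d in outline_of('pack_a',cam)+outline_of('tray',cam)[:1]:
        r=d['rect']; g=ray([(r[0]+r[2])/2,(r[1]+r[3])/2],cam,.03); print(cam,round(d['score'],2),np.round(r),g[:2])
        if d['score']>.3 and -.24<g[1]<-.13: print(fit('pack',[.463,-.185,3.07],[(cam,d['region'])],z=.004))
save('top','p3.png',(290,180,460,260),4.5)
E
```

```text
clock: 22.8
position: [0.4555, -0.3005, 0.1607]
tool_rot: [3.142, 0.001, 0.223]
force: [-0.3, 0.2, 0.4]
grip_width: 0.0855
finger_force: 0.0
clock: 23.3
position: [0.4561, -0.2993, 0.1609]
tool_rot: [-3.141, -0.0, 0.966]
force: [-0.2, -0.7, 0.7]
grip_width: 0.0859
finger_force: 0.0
clock: 23.8
position: [0.4564, -0.2993, 0.1207]
tool_rot: [3.141, -0.0, 1.706]
force: [0.8, -0.1, 0.1]
grip_width: 0.0855
finger_force: 0.0
clock: 24.0
position: [0.4559, -0.2996, 0.1214]
tool_rot: [-3.141, -0.001, 1.695]
force: [0.1, -0.6, 0.8]
grip_width: 0.0857
finger_force: 0.0
t 24.0 pos [ 0.4559 -0.2996  0.1214] rot [-3.141e+00 -1.000e-03  1.695e+00] w 0.0857 ff 0.0 q [ 0.24  0.57  0.33  1.92 -0.27  0.7   0.85]
tool delta mm [-0.7  2.  69.4] rotvec [-0.001 -0.001 -0.009]
scene 0.88 [394. 175. 411. 202.] [ 0.44821807 -0.41406719]
scene 0.61 [313. 198. 334. 232.] [ 0.44139778 -0.1241611 ]
top 0.81 [337. 211. 356. 241.] [ 0.44979357 -0.18339227]
[ 0.4638 -0.1813  3.0503  0.1307]
top 0.7 [381. 206. 401. 236.] [ 0.46371698 -0.30409182]
top 0.62 [324. 206. 370. 248.] [ 0.44762303 -0.18456049]
[ 0.4553 -0.1436  3.3451  0.6862]
```

View pics/p3.png

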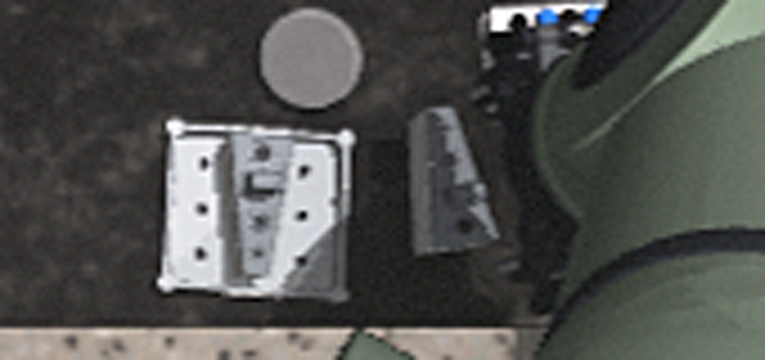

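The middle pack stands in the tray (crop 255,200), reversed with its narrow end towards the robot. Next is the second pack.

```bash

python3 -m inch '[[-0.0005,0.002,0.01,0,0,-0.009,0.4],[0,0,0.02,0,0,0,0.4],[0,0,0.02,0,0,0,0.4],[0,0,0.017,0,0,0,0.4],[0,0,0,0,0,0,0.4]]' 40
python3 go.py 0.458 -0.300 0.053 1.704
python3 -m inch '[[0,0,0,0,0,0,0.7],[0,0,0,0,0,0,1],[0,0,0,0,0,0,1],[0,0,0,0,0,0,1],[0,0,0,0,0,0,1]]' 40
python3 -m inch '[[0,0,0,0,0,0,1],[0,0,-0.01,0,0,0,1],[0,0,-0.015,0,0,0,1],[0,0,-0.015,0,0,0,1],[0,0,0,0,0,0,1]]' 40
python3 go.py 0.4372 -0.2127 0.1 1.505
```

```text
clock: 24.85
position: [0.4573, -0.2989, 0.0521]
tool_rot: [-3.139, -0.002, 1.709]
force: [-0.1, 0.8, 0.6]
grip_width: 0.051
finger_force: 0.0
t 24.85 pos [ 0.4573 -0.2989  0.0521] rot [-3.139e+00 -2.000e-03  1.709e+00] w 0.051 ff 0.0 q [ 0.28  0.68  0.27  1.94 -0.32  0.56  0.9 ]
tool delta mm [-1.1  0.5 -0.9] rotvec [-0.003 -0.002  0.005]
clock: 25.35
position: [0.4589, -0.2998, 0.0552]
tool_rot: [3.14, 0.001, 1.709]
force: [0.9, 1.1, 8.7]
grip_width: 0.0087
finger_force: 43.3
clock: 25.85
position: [0.4591, -0.3002, 0.0965]
tool_rot: [3.139, 0.002, 1.709]
force: [0.5, -0.1, -1.6]
grip_width: 0.0086
finger_force: 42.2
t 25.85 pos [ 0.4591 -0.3002  0.0965] rot [3.139e+00 2.000e-03 1.709e+00] w 0.0086 ff 42.2 q [ 0.25  0.61  0.3   1.93 -0.29  0.64  0.88]
tool delta mm [89.7 -9.7 -3.6] rotvec [0.003 0.001 0.204]
```

```bash

python3 -m inch '[[0,0,-0.02,0,0,0.102,1],[0,0,0,0,0,0.102,1],[0.03,-0.01,0,0,0,0,1],[0.03,-0.01,0,0,0,0,1],[0.026,-0.0075,0,0,0,0,1]]' 40
python3 -m inch '[[0,0,0,0,0,0,1],[0,0,0,0,0,0,1],[0,0,0,0,0,0,1]]' 40
python3 go.py 0.4372 -0.2127 0.0592 1.505
```

```text
clock: 26.35
position: [0.4357, -0.2106, 0.1142]
tool_rot: [-3.141, -0.0, 1.505]
force: [1.0, -0.1, -2.0]
grip_width: 0.0088
finger_force: 42.2
clock: 26.65
position: [0.4367, -0.2127, 0.1144]
tool_rot: [3.141, 0.001, 1.504]
force: [-0.1, -0.6, -1.9]
grip_width: 0.0087
finger_force: 42.1
t 26.65 pos [ 0.4367 -0.2127  0.1144] rot [3.141e+00 1.000e-03 1.504e+00] w 0.0087 ff 42.1 q [ 0.04  0.52  0.38  2.08 -0.33  0.61  0.59]
tool delta mm [ 0.1  0.5 55.2] rotvec [ 0.     0.001 -0.001]
```

```bash

python3 -m inch '[[0,0.0005,0.015,0,0,0,1],[0,0,0.012,0,0,0,1],[0,0,0,0,0,0,1]]'
python3 -m inch '[[0,0,0.006,0,0,0,1],[0,0,0.006,0,0,0,1],[0,0,0,0,0,0,1]]'
python3 -m inch '[[0,0,0.006,0,0,0,1],[0,0,0.004,0,0,0,1],[0,0,0,0,0,0,1]]'
```

```text
clock: 26.95
position: [0.4362, -0.2123, 0.086]
tool_rot: [-3.139, -0.0, 1.504]
force: [-0.4, -1.3, -1.3]
grip_width: 0.0092
finger_force: 42.1
clock: 27.25
position: [0.4368, -0.212, 0.0749]
tool_rot: [-3.141, -0.0, 1.505]
force: [-0.5, 0.1, -0.5]
grip_width: 0.0086
finger_force: 42.1
clock: 27.55
position: [0.4369, -0.2119, 0.0649]
tool_rot: [-3.141, -0.0, 1.505]
force: [0.4, 0.7, -1.7]
grip_width: 0.0088
finger_force: 42.2
```

```bash

python3 -m inch '[[0,0,0.002,0,0,0,1],[0,0,0.002,0,0,0,1]]'
python3 -m inch '[[0,0,0.001,0,0,0,1],[0,0,0,0,0,0,1]]'
python3 -m inch '[[0,0,0.001,0,0,0,1],[0,0,0,0,0,0,1]]'
```

```text
clock: 27.75
position: [0.4372, -0.2121, 0.0614]
tool_rot: [3.141, 0.0, 1.505]
force: [-0.1, 0.9, -1.6]
grip_width: 0.009
finger_force: 42.2
clock: 27.95
position: [0.437, -0.212, 0.0603]
tool_rot: [-3.141, -0.0, 1.505]
force: [0.2, 0.2, -1.3]
grip_width: 0.0086
finger_force: 42.2
clock: 28.15
position: [0.437, -0.212, 0.0594]
tool_rot: [-3.142, 0.0, 1.505]
force: [-0.0, 0.1, -1.3]
grip_width: 0.0091
finger_force: 42.2
```

```bash

python3 -m inch '[[0,0,0.001,0,0,0,1],[0,0,0,0,0,0,1]]'
python3 -m inch '[[0,0,0.001,0,0,0,1],[0,0,0,0,0,0,1]]'
```

```text
clock: 28.35
position: [0.4371, -0.212, 0.0591]
tool_rot: [3.141, -0.0, 1.505]
force: [-4.8, 3.2, 21.9]
grip_width: 0.0089
finger_force: 45.1
clock: 28.55
position: [0.4371, -0.2121, 0.059]
tool_rot: [3.141, -0.001, 1.504]
force: [-11.3, 6.7, 48.6]
grip_width: 0.0091
finger_force: 48.7
```

```bash

python3 -m inch '[[0,0,-0.0018,0,0,0,1],[0,0,0,0,0,0,0.8],[0,0,0,0,0,0,0.6],[0,0,0,0,0,0,0.5],[0,0,0,0,0,0,0.5]]'
python3 -m inch '[[0,0,-0.015,0,0,0,0.5],[0,0,-0.03,0,0,0,0.4],[0,0,-0.03,0,0,0,0.4],[-0.04,0,0,0,0,0,0.4],[-0.045,0,0,0,0,0,0.4]]'
python3 -m inch '[[-0.045,0,0,0,0,0,0.4],[-0.045,0,0,0,0,0,0.4],[0,0,0,0,0,0,0.4],[0,0,0,0,0,0,0.4]]'
python3 go.py 0.4457 -0.415 0.0535 1.87
python3 - <<'E'
from fit import *
for cam in('top','scene'):
    grab_frame(cam)
    for d in outline_of('pack_a',cam)+outline_of('tray',cam)[:1]:
        r=d['rect']; g=ray([(r[0]+r[2])/2,(r[1]+r[3])/2],cam,.03); print(cam,round(d['score'],2),np.round(r),g[:2])
        if d['score']>.3 and g[1]>-.24: print(fit('pack',[.463,-.185,3.07] if g[1]>-.2 else [.437,-.212,-.06],[(cam,d['region'])],z=.004))
        elif d['score']>.3: print(fit('pack',[.4457,-.415,.3],[(cam,d['region'])]))
save('top','p4.png',(320,180,440,260),6)
E
```

```text
clock: 29.05
position: [0.437, -0.2121, 0.059]
tool_rot: [-3.141, 0.0, 1.505]
force: [0.0, 0.1, -0.4]
grip_width: 0.0428
finger_force: 0.0
clock: 29.55
position: [0.4327, -0.2965, 0.1351]
tool_rot: [3.14, -0.0, 1.509]
force: [0.9, -0.0, -0.5]
grip_width: 0.0512
finger_force: 0.0
clock: 29.95
position: [0.4248, -0.3873, 0.1337]
tool_rot: [-3.141, -0.0, 1.503]
force: [0.5, 0.5, 0.5]
grip_width: 0.0512
finger_force: 0.0
t 29.95 pos [ 0.4248 -0.3873  0.1337] rot [-3.141 -0.     1.503] w 0.0512 ff 0.0 q [ 0.36  0.6   0.39  1.84 -0.32  0.77  0.86]
tool delta mm [-26.2  22.7  80.2] rotvec [-0.001 -0.    -0.367]
top 0.86 [419. 210. 444. 237.] [ 0.45802929 -0.41418068]
[ 0.4461 -0.4156  0.2824  0.1231]
top 0.6 [350. 213. 368. 242.] [ 0.44590188 -0.21693204]
[ 0.4378 -0.2127 -0.102   0.211 ]
top 0.92 [324. 209. 370. 247.] [ 0.44545403 -0.18599922]
[ 0.454  -0.1448  3.3004  0.4908]
scene 0.67 [330. 196. 339. 213.] [ 0.47022233 -0.17407446]
[ 0.4806 -0.1791  2.7301  0.9909]
scene 0.66 [401. 179. 412. 201.] [ 0.43920378 -0.42589616]
[ 0.4437 -0.4205 -0.43    0.6596]
scene 0.77 [318. 198. 340. 232.] [ 0.43613884 -0.13945661]
[ 0.4556 -0.1418  3.1497  0.2336]
```

View pics/p4.png

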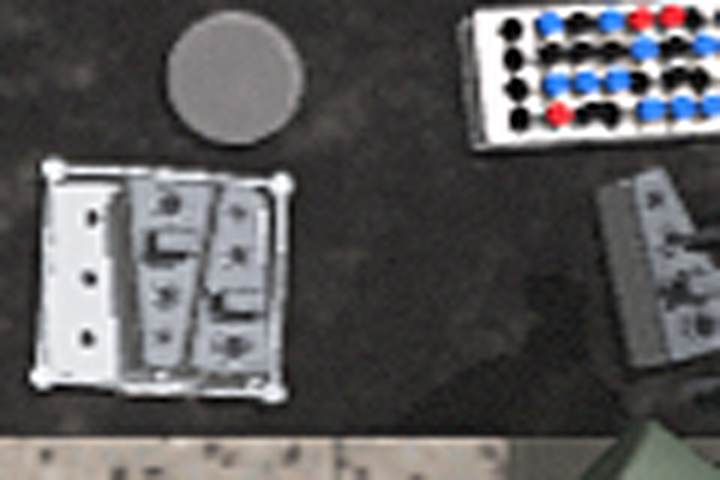

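The middle and right packs sit snugly in the tray (crop 165,280 and 235,290), with the left slot free. Now the third pack.

```bash

python3 -m inch '[[-0.013,0.0115,0,0,0,0,0.4],[-0.013,0.0115,0,0,0,0,0.4],[0,0,0,0,0,-0.121,0.4],[0,0,0.01,0,0,-0.121,0.4],[0,0,0.02,0,0,-0.121,0.4]]'
python3 -m inch '[[0,0,0,0,0,0,0.4],[0,0,0,0,0,0,0.4]]'
python3 go.py 0.4458 -0.4152 0.054 1.866
```

```text
clock: 30.8
position: [0.4477, -0.4143, 0.105]
tool_rot: [3.14, 0.002, 1.873]
force: [-0.4, -0.1, -0.9]
grip_width: 0.0513
finger_force: 0.0
clock: 31.0
position: [0.4467, -0.414, 0.1045]
tool_rot: [-3.141, -0.0, 1.864]
force: [-0.9, -0.2, -0.1]
grip_width: 0.0512
finger_force: 0.0
t 31.0 pos [ 0.4467 -0.414   0.1045] rot [-3.141 -0.     1.864] w 0.0512 ff 0.0 q [ 0.46  0.67  0.28  1.76 -0.25  0.75  1.16]
tool delta mm [-0.9 -1.2 50.5] rotvec [-0.    -0.    -0.002]
```

```bash

python3 -m inch '[[-0.001,-0.001,0.02,0,0,0,0.4],[0,0,0.02,0,0,0,0.4],[0,0,0.01,0,0,0,0.4],[0,0,0,0,0,0,0.4]]' 40
python3 go.py 0.4458 -0.4152 0.054 1.866
python3 -m inch '[[0,0,0,0,0,0,0.7],[0,0,0,0,0,0,1],[0,0,0,0,0,0,1],[0,0,0,0,0,0,1],[0,0,0,0,0,0,1]]' 40
python3 -m inch '[[0,0,0,0,0,0,1],[0,0,-0.015,0,0,0,1],[0,0,-0.025,0,0,0,1],[0,0,-0.03,0,0,0,1],[0,0,-0.03,0,0,0,1]]' 40
python3 -m inch '[[0,0,0,0,0,0.12,1],[0,0,0,0,0,0.12,1],[0,0,0,0,0,0.121,1],[0,0,0,0,0,0,1]]' 40
python3 go.py 0.441 -0.1537 0.15 1.505
```

```text
clock: 31.4
position: [0.4459, -0.415, 0.0538]
tool_rot: [-3.141, -0.001, 1.866]
force: [-0.1, 0.3, -0.2]
grip_width: 0.0513
finger_force: 0.0
t 31.4 pos [ 0.4459 -0.415   0.0538] rot [-3.141e+00 -1.000e-03  1.866e+00] w 0.0513 ff 0.0 q [ 0.48  0.75  0.25  1.77 -0.28  0.66  1.19]
tool delta mm [-0.1 -0.1 -0.2] rotvec [-0.001 -0.001  0.   ]
clock: 31.9
position: [0.4463, -0.4157, 0.055]
tool_rot: [3.141, 0.001, 1.867]
force: [-1.2, -0.1, 7.0]
grip_width: 0.0088
finger_force: 45.2
clock: 32.4
position: [0.4459, -0.4153, 0.1563]
tool_rot: [3.142, 0.0, 1.867]
force: [0.7, 0.8, -0.9]
grip_width: 0.0087
finger_force: 44.1
clock: 32.8
position: [0.4463, -0.4152, 0.1551]
tool_rot: [3.141, 0.0, 1.505]
force: [-0.5, 0.5, -1.2]
grip_width: 0.0087
finger_force: 44.1
t 32.8 pos [ 0.4463 -0.4152  0.1551] rot [3.141 0.    1.505] w 0.0087 ff 44.1 q [ 0.38  0.62  0.4   1.73 -0.31  0.85  0.86]
tool delta mm [260.6 -22.5   5. ] rotvec [ 0.  0. -0.]
```

```bash

python3 -m inch '[[0.025,-0.002,0,0,0,0,1],[0.043,-0.004,0,0,0,0,1],[0.043,-0.004,0,0,0,0,1],[0.043,-0.004,0,0,0,0,1],[0.043,-0.004,0,0,0,0,1]]' 40
python3 -m inch '[[0.043,-0.004,0,0,0,0,1],[0.0206,-0.0005,0,0,0,0,1],[0,0,0,0,0,0,1],[0,0,0,0,0,0,1],[0,0,0,0,0,0,1]]' 40
python3 go.py 0.441 -0.1537 0.059 1.505
```

```text
clock: 33.3
position: [0.4405, -0.216, 0.1548]
tool_rot: [3.141, -0.0, 1.511]
force: [1.2, 0.8, -0.3]
grip_width: 0.0086
finger_force: 44.1
clock: 33.8
position: [0.4404, -0.1548, 0.1545]
tool_rot: [3.141, 0.0, 1.507]
force: [0.2, 0.5, -1.7]
grip_width: 0.0091
finger_force: 44.1
t 33.8 pos [ 0.4404 -0.1548  0.1545] rot [3.141 0.    1.507] w 0.0091 ff 44.1 q [-0.12  0.42  0.43  2.1  -0.27  0.68  0.42]
tool delta mm [ 1.2  0.5 95.5] rotvec [0.001 0.    0.002]
```

```bash

python3 -m inch '[[0.001,0.0005,0.02,0,0,0.002,1],[0,0,0.02,0,0,0,1],[0,0,0.012,0,0,0,1],[0,0,0,0,0,0,1]]' 40
python3 go.py 0.441 -0.1537 0.059 1.505
```

```text
clock: 34.2
position: [0.44, -0.1536, 0.1011]
tool_rot: [-3.139, 0.0, 1.504]
force: [0.4, -0.9, -0.5]
grip_width: 0.0085
finger_force: 44.1
t 34.2 pos [ 0.44   -0.1536  0.1011] rot [-3.139  0.     1.504] w 0.0085 ff 44.1 q [-0.07  0.52  0.36  2.13 -0.34  0.55  0.48]
tool delta mm [-0.1  1.1 42.1] rotvec [-0.002  0.    -0.001]
```

```bash

python3 - <<'E'
from fit import *
save('top','p5.png',(320,190,400,260),7)
save('scene','p6.png',(290,170,380,250),7)
E
```

```text
(no output)
```

View pics/p5.png

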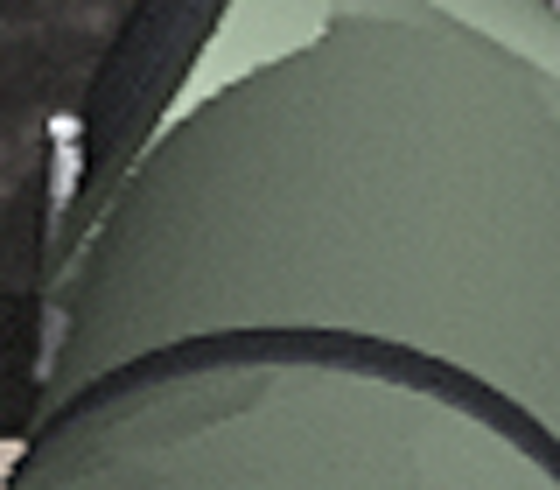

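The arm hides the tray from above, so I lower by feel in small steps.

```bash

python3 -m inch '[[0,0,0.012,0,0,0,1],[0,0,0.008,0,0,0,1],[0,0,0,0,0,0,1]]'
python3 -m inch '[[0,0,0.003,0,0,0,1],[0,0,0.003,0,0,0,1]]'
python3 -m inch '[[0,0,0.002,0,0,0,1],[0,0,0.002,0,0,0,1]]'
```

```text
clock: 34.6
position: [0.4404, -0.1527, 0.0813]
tool_rot: [-3.14, -0.0, 1.505]
force: [-0.3, -0.4, -1.9]
grip_width: 0.0089
finger_force: 44.0
clock: 34.8
position: [0.441, -0.1529, 0.0762]
tool_rot: [3.141, 0.0, 1.505]
force: [-0.5, -0.0, -0.7]
grip_width: 0.0086
finger_force: 44.1
clock: 35.0
position: [0.441, -0.1529, 0.0721]
tool_rot: [3.141, 0.0, 1.505]
force: [-0.0, -0.1, 2.1]
grip_width: 0.0087
finger_force: 44.6
```

```bash

python3 -m inch '[[0,0,-0.001,0,0,0,1],[-0.001,0,0,0,0,0,1],[0,0,0,0,0,0,1]]'
python3 -m inch '[[0,0,0.001,0,0,0,1],[0,0,0.001,0,0,0,1],[0,0,0,0,0,0,1]]'
```

```text
clock: 35.3
position: [0.4409, -0.154, 0.0733]
tool_rot: [3.141, 0.0, 1.505]
force: [0.3, -0.5, -1.4]
grip_width: 0.009
finger_force: 44.1
clock: 35.6
position: [0.4407, -0.1539, 0.0711]
tool_rot: [-3.141, -0.0, 1.505]
force: [-0.6, -0.4, -1.5]
grip_width: 0.0085
finger_force: 44.1
```

No contact there now, so I continue down.

```bash

python3 -m inch '[[0,0,0.001,0,0,0,1],[0,0,0.001,0,0,0,1],[0,0,0,0,0,0,1]]'
python3 -m inch '[[0,0,0.001,0,0,0,1],[0,0,0.001,0,0,0,1],[0,0,0,0,0,0,1]]'
python3 -m inch '[[0,0,0.001,0,0,0,1],[0,0,0.001,0,0,0,1],[0,0,0,0,0,0,1]]'
```

```text
clock: 35.9
position: [0.4407, -0.1539, 0.0691]
tool_rot: [-3.141, -0.0, 1.505]
force: [-0.1, 0.5, -1.2]
grip_width: 0.0089
finger_force: 44.1
clock: 36.2
position: [0.4407, -0.1539, 0.0671]
tool_rot: [-3.141, -0.0, 1.505]
force: [-0.5, 0.8, -0.7]
grip_width: 0.0087
finger_force: 44.1
clock: 36.5
position: [0.4407, -0.1539, 0.0651]
tool_rot: [-3.141, 0.0, 1.505]
force: [0.0, -0.5, -1.0]
grip_width: 0.0085
finger_force: 44.1
```

```bash

python3 -m inch '[[0,0,0.002,0,0,0,1],[0,0,0.002,0,0,0,1],[0,0,0,0,0,0,1]]'
python3 -m inch '[[0,0,0.001,0,0,0,1],[0,0,0,0,0,0,1]]'
python3 -m inch '[[0,0,0.001,0,0,0,1],[0,0,0,0,0,0,1]]'
```

```text
clock: 36.8
position: [0.4407, -0.1539, 0.0609]
tool_rot: [-3.141, -0.0, 1.505]
force: [-0.3, -1.2, -0.9]
grip_width: 0.0085
finger_force: 44.1
clock: 37.0
position: [0.4408, -0.1539, 0.0601]
tool_rot: [-3.141, 0.0, 1.505]
force: [0.1, -0.4, -2.0]
grip_width: 0.0087
finger_force: 44.1
clock: 37.2
position: [0.4408, -0.1539, 0.0591]
tool_rot: [-3.141, 0.0, 1.505]
force: [-0.8, -0.1, -0.8]
grip_width: 0.0085
finger_force: 44.1
```

```bash

python3 -m inch '[[0,0,0.001,0,0,0,1],[0,0,0,0,0,0,1]]'
```

```text
clock: 37.4
position: [0.4407, -0.1539, 0.0589]
tool_rot: [3.141, -0.0, 1.504]
force: [-6.1, 1.8, 22.9]
grip_width: 0.0086
finger_force: 47.3
```

Floor reached. I release, withdraw and check.

```bash

python3 -m inch '[[0,0,-0.0008,0,0,0,1],[0,0,0,0,0,0,0.8],[0,0,0,0,0,0,0.6],[0,0,0,0,0,0,0.5],[0,0,0,0,0,0,0.5]]'
python3 -m inch '[[0,0,-0.015,0,0,0,0.5],[0,0,-0.03,0,0,0,0.4],[0,0,-0.04,0,0,0,0.4],[0,0,-0.04,0,0,0,0.4],[-0.03,0,-0.02,0,0,0,0.4]]'
python3 -m inch '[[-0.045,0,0,0,0,0,0.4],[-0.045,0,0,0,0,0,0.4],[-0.045,0,0,0,0,0,0.4],[-0.045,0,0,0,0,0,0.4],[-0.045,0,0,0,0,0,0.4]]'
python3 -m inch '[[0,0,0,0,0,0,0.4],[0,0,0,0,0,0,0.4],[0,0,0,0,0,0,0.4]]'
python3 - <<'E'
from h import *
save('top','f1.png',(190,160,410,260),3.6)
save('scene','f2.png',(210,150,380,270),4.5)
for l in('flask','petri','bottle','holder','column','cradle'):
    for d in landmark_of(l,'top')[:1]: print(l,round(d['score'],2),ray(d['xy'],'top',{'bottle':.006,'column':.02}.get(l,0))[:2])
E
```

```text
clock: 37.9
position: [0.4408, -0.1539, 0.0589]
tool_rot: [-3.141, 0.0, 1.505]
force: [0.1, -0.6, -0.1]
grip_width: 0.0428
finger_force: 0.0
clock: 38.4
position: [0.4401, -0.1816, 0.2067]
tool_rot: [3.139, -0.001, 1.509]
force: [1.1, -0.7, -0.2]
grip_width: 0.0513
finger_force: 0.0
clock: 38.9
position: [0.4236, -0.4101, 0.2039]
tool_rot: [3.142, -0.0, 1.505]
force: [1.4, 0.1, -0.5]
grip_width: 0.0512
finger_force: 0.0
clock: 39.2
position: [0.4242, -0.4074, 0.2038]
tool_rot: [-3.141, -0.001, 1.506]
force: [-0.1, -0.5, 0.3]
grip_width: 0.0511
finger_force: 0.0
flask 0.74 [0.59179129 0.00361372]
petri 0.69 [ 0.54154811 -0.22203565]
bottle 0.83 [0.42823286 0.02840592]
holder 0.72 [0.42892871 0.02155835]
column 0.65 [0.45849659 0.16394252]
cradle 0.98 [0.45238324 0.17207895]
```

View pics/f1.png

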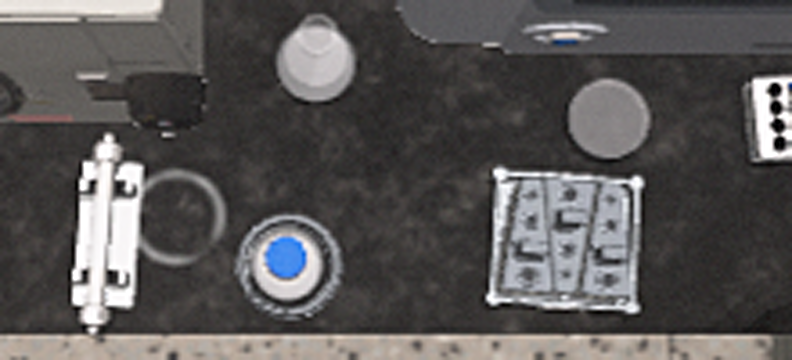

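View pics/f2.png

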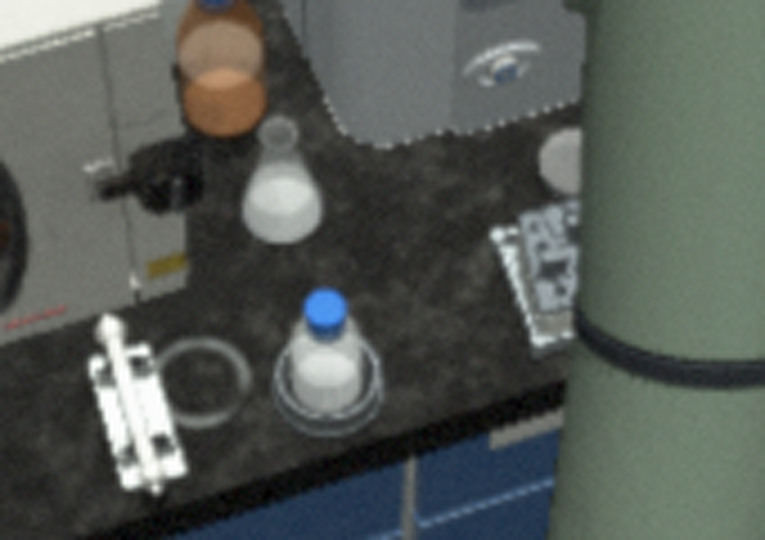

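The top view shows three alternating packs flat in the tray (565,240), the column in both notches (103,235) and the bottle in the cup (288,262). Flask and dish have not moved, so I hand in.

```bash
python3 -c "
from workcell import bot; print(bot.job_done())"
```

```text
the job is handed in; nothing more can be done
None
```

I handed the job in at about 39 s on the robot clock: all three packs stand alternately in the tray, the column lies in both saddles and the bottle stands in the holder. The last pictures show flask and dish undisturbed; the hand-in returned no verdict.

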